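Slide the drip tray under the bonded bamboo tube

ROBOT

A 6-joint arm with a two-finger parallel gripper is mounted at the origin on the work surface. World frame = base frame: x ahead of the robot, y to its left, z up, the work surface at z = 0. Lengths are in m, angles in rad, forces in N, time in s.
With the tool pointing down it reaches from about 0.225 to 0.875 m from the base axis. Payload 3.4 kg.
Tool frame: the origin (TCP) lies at the very end of the fingers, on their centre line; the grasp point (between the pads) lies 19 mm behind it (grasp_offset is the distance from the TCP to the grasp point, in m); y points along the fingers, z is the direction in which the jaws open and shut, and the axes are right-handed (so a half turn about y gives the same grasp; the last joint's range is limited). The gripper opens to 85 mm and grips with 20 to 120 N. Pads are 22 mm wide; open, the fingers measure 114 mm over their backs; the gripper's body (76 mm by 85 mm) begins 54 mm behind the grasp point. The pads swing forward as they close: fully open they stand 13 mm farther back than shut.
Start: joints at [-1.454, 0.276, 1.505, -0, 1.361, -0.121], TCP at [0.135, -0.559, 0.231] pointing down, gripper open.
Joint ranges: [-2.89, 2.89], [-0.75, 2.08], [0.22, 2.7], [-1.18, 4.32], [0.11, 2.71], [-2.7, 2.7]. Speed limits (rad/s): [2.57, 2.57, 3.14, 3.14, 3.14, 3.14].

INTERFACE

Orientations are given as a unit quaternion [w, x, y, z].
In Python, from rig import get_state, get_image, sign_off, grasp_offset gives the robot as it stands.
- The arm moves only by the shell command python3 -m jog 'ROWS' [FORCE]. ROWS is JSON, one flat list of numbers, 7 for each row, row after row: the closure in counts, from 0 (fully open) to 255 (shut), then the shift along the tool's x, y, z in cm, then the turn, a rotation vector about the tool's x, y, z in units of 8 degrees (1.0 is 8 degrees). In form: [jaw, tx, ty, tz, rx, ry, rz, jaw, tx, ty, tz, rx, ry, rz, ...]. A call has 1 to 12 rows; each row is the pose to reach, as a shift and turn from the pose commanded when the call began, along the tool's axes at that moment; what a row does not reach only later rows make up. A row lasts 1/8 s, in which the tool goes at most 62.5 mm and 10.7 degrees, less where a joint would pass 70% of its speed; a pose out of reach is approached as far as the arm can. A call with a gripper value outside its range is refused whole. The fingers move at their own pace and stop on an object; FORCE is the grip in N (left out, the last holds). Time passes only in rows, so rows that repeat a pose let the fingers close. It gives the time, the measured TCP pose, the force and the opening at its end, in the units of the state.
- get_state(): the state, without advancing time (a new reading comes with each control period).
- get_image(name): name is "side" or "top" or "wrist"; returns a dict with "color" (420x560x3 uint8, blue, green, red), "mtx" (3x3 intrinsics, pixels), "k1" (the pictures are not rectified: a ray, as slopes to the right and down, at radius r is drawn at 1 + k1 r^2 times it, then the intrinsics apply), "R" (3x3) and "t" (3): a world point X has camera coordinates R X + t; the wrist camera has in their place "tool_from_camera" (4x4, takes a point from camera to tool coordinates, whose origin is the TCP and whose axes are the tool frame's). Camera axes: x right, y down, z forward; pixel columns grow to the right and rows downward; lengths in m; the calibration is good to about 2 mm. A picture is of the moment at which its call begins: read the wrist's pose just before it. There is no depth.
- sign_off(): hands the job in, once; it reports no verdict.
The state is a dict: "clock": time; "qpos": joint angles; "qd": joint speeds; "effort": joint torques, N m; "position": TCP position; "ee_rot": TCP orientation; "contact_force": force on the tool from outside, world axes, zero at the start; "moment": the same for the moment, N m; "width": finger opening in m.
Only numpy, scipy, OpenCV 4.12 (cv2) and the standard library are available. Lean on these libraries where they do the work, as an engineer would, in place of code of your own. Each camera call takes 0.05 s, during which the arm holds its last target.

TASK

The black sleeve joint on the clamped bamboo tube has just been soaked in resin and will drip: with the fingertips, push the blue drip tray flat along the bench, in between the two wooden saddles and under the tube, until the middle of the tray is below the middle of the sleeve, with the tray square to the tube and sticking out equally on both sides. Only push the tray, never lift, carry or tip it; neither the tray nor the robot may touch the wet tube, and the steel tube piece, the tin and the bowl stay where they are. Finish clear of everything.

Things in the scene. Friction and masses are not known exactly. Their poses are not given: they have to be found in the camera images.
- tube: Level bamboo tube, 36 mm diameter, 360 mm long, fixed; on its middle a black wet sleeve, 42 mm diameter, 75 mm long. Origin: middle of the sleeve on the tube's axis, 37 mm above the bench. x along the tube, pointing mostly away from the robot, y level across it, z up. Underside of the sleeve 16 mm above the bench, top 58 mm.
- stand: The two wooden saddles fixed to the bench that carry the tube. Origin: on the bench straight below the middle of the sleeve, axes as the tube's. Each saddle is 26 mm along x and 70 mm along y, centred at x = -84 and +84 mm, 57 mm high with its metal strap; between them is a free passage of 142 mm (x = -71 to +71 mm) over bare bench.
- tray_mid (a point): Centre, half-way up (6 mm above the bench), of the loose blue steel drip tray lying flat: 90 mm along its x, 120 mm along its y, 12 mm high, open on top, 4 mm walls, about 0.3 kg. It starts on the +y or -y side of the tube, 140 to 165 mm from the tube's axis, 15 to 40 mm towards the tube's +x from the middle of the passage, its y axis within 0.25 rad of the tube's.
- tray: The same tray; origin at the centre of its underside, axes as above.
- headtube: Bystander, loose: dark steel tube piece standing upright, 38 mm diameter, 60 mm high, on the side of the tube where the tray is not, 140 to 165 mm from the tube's axis. Origin: centre of its underside.
- tin: Bystander, loose: closed tin with a green label, 64 mm diameter, 58 mm high, standing beyond the work. Origin: centre of its underside.
- bowl: Bystander, loose: terracotta bowl, 90 mm across the rim, 42 mm high, standing beyond the work. Origin: centre of its underside.
Not all that is in view belongs to the job. Of the things shaped like the tray, the blue one is meant.

How it is judged:
By the outcome, as a careful person would: the job done as asked, in the order asked, and still so for the second after the job is handed in, with the robot touching nothing.
It also fails if it takes over 64 s, if anything falls off the work surface, if the arm or the gripper's body presses on something with over 40 N, if the wrist force passes 120 N, or if a joint passes its speed limit or range.

## Working session

There is one attempt and no reset: what is moved stays moved. The work goes in short steps, Python scripts to look and compute and a shell command to move; the robot and the scene stay as the last step left them, time stands still between calls to the robot, and variables do not carry over. Pictures are saved under pics/ and viewed, and the job is handed in when it is done.

```bash
mkdir -p pics; ls; python3 - <<'E'
from rig import *
import cv2
s=get_state();print(s);print(grasp_offset)
for n in("side","top","wrist"):
    d=get_image(n);cv2.imwrite(f"pics/{n}0.png",d["color"])
    print(n,{k:v for k,v in d.items() if k!="color"})
E
```

```text
pics
{'clock': 0.0, 'qpos': array([-1.45398347e+00,  2.76624460e-01,  1.50616845e+00, -8.59522440e-06,
        1.36071476e+00, -1.21041166e-01]), 'qd': array([ 1.43514871e-05,  3.66829585e-04,  3.63991543e-04, -2.16796862e-03,
        6.44437524e-05, -1.40547992e-03]), 'effort': array([-1.64441994e-03, -4.16782129e+01, -2.45812869e+01, -4.80536855e-04,
        1.12037198e-02, -4.95956471e-06]), 'position': array([ 0.13538435, -0.55826902,  0.23040886]), 'ee_rot': array([ 0.08389506, -0.08389814,  0.70278881, -0.70143468]), 'contact_force': array([-0.62119582,  0.83793545,  0.51655845]), 'moment': array([-0.03175698,  0.00886504,  0.0103817 ]), 'width': 0.08529555332358278}
0.0187
side {'mtx': array([[387.64411984,   0.        , 274.8078551 ],
       [  0.        , 387.64411984, 207.06176706],
       [  0.        ,   0.        ,   1.        ]]), 'k1': -0.023895407237558234, 'R': array([[-0.97597769, -0.21768566,  0.00897256],
       [-0.14661235,  0.6257477 , -0.76612312],
       [ 0.16115946, -0.74903456, -0.6426312 ]]), 't': array([0.49308252, 0.03060752, 0.97243897])}
top {'mtx': a
[... 241 characters left out ...]
 [-0.9901955 , -0.01762608, -0.138572  ],
       [ 0.13909599, -0.03314251, -0.98972414]]), 't': array([0.0948403 , 0.5016233 , 0.94839316])}
wrist {'mtx': array([[334.62489752,   0.        , 276.01261067],
       [  0.        , 334.62489752, 202.31790517],
       [  0.        ,   0.        ,   1.        ]]), 'k1': -0.06971670783254102, 'tool_from_camera': array([[-1.15424860e-04,  9.53649950e-01,  3.00918193e-01,
        -7.65379529e-02],
       [-7.54847470e-04, -3.00918193e-01,  9.53649659e-01,
        -1.42761034e-01],
       [ 9.99999708e-01, -1.17072459e-04,  7.54593692e-04,
         8.70333823e-04],
       [ 0.00000000e+00,  0.00000000e+00,  0.00000000e+00,
         1.00000000e+00]])}
```

View pics/top0.png

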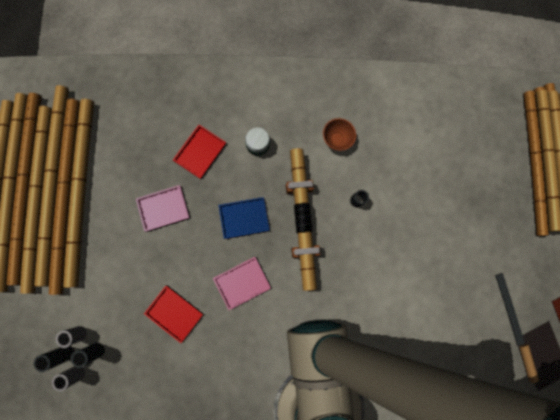

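View pics/side0.png

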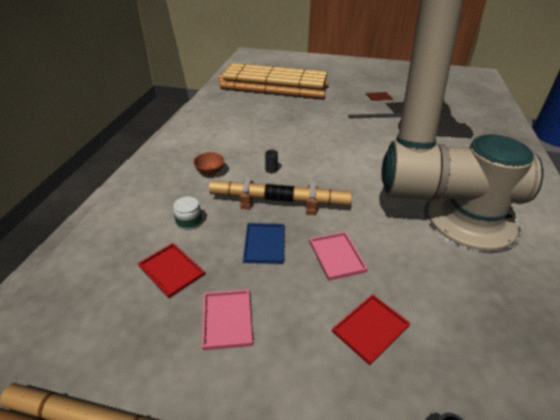

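View pics/wrist0.png

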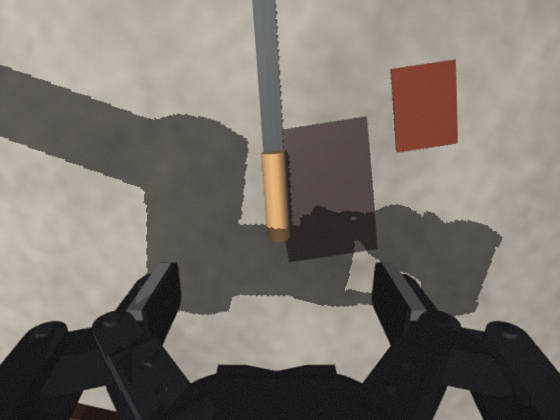

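Top view: the blue tray is at about (244,218) and the sleeve at (303,218), with the saddles at (300,186) and (306,251). The steel tube piece is at (360,199), the tin at (258,140) and the bowl at (340,135). In the side view the tray is at (265,243) and the sleeve at (280,193). The wrist view shows only the bench, with a saw and a red sheet.

```bash
cat > h.py <<'E'
import numpy as np,cv2
from rig import *
from scipy.spatial.transform import Rotation as Ro
def pose(s=None):
    s=s or get_state(); q=s["ee_rot"]
    return Ro.from_quat([q[1],q[2],q[3],q[0]]).as_matrix(),np.array(s["position"])
def cam(name):
    if name=="wrist":
        R,p=pose()
        d=get_image(name);T=d["tool_from_camera"]
        Rc=R@T[:3,:3];c=R@T[:3,3]+p
        d["R"]=Rc.T;d["t"]=-Rc.T@c
    else: d=get_image(name)
    return d
def rays(d,px):
    u=cv2.undistortPoints(np.array(px,float).reshape(-1,1,2),d["mtx"],np.array([d["k1"],0,0,0])).reshape(-1,2)
    v=np.c_[u,np.ones(len(u))]@d["R"]
    return -d["R"].T@d["t"],v
def plane(d,px,z):
    c,v=rays(d,px);return c+v*((z-c[2])/v[:,2])[:,None]
def proj(d,X):
    r,_=cv2.Rodrigues(d["R"]);return cv2.projectPoints(np.array(X,float).reshape(-1,1,3),r,d["t"],d["mtx"],np.array([d["k1"],0,0,0]))[0].reshape(-1,2)
def tri(d1,p1,d2,p2):
    c1,v1=rays(d1,[p1]);c2,v2=rays(d2,[p2]);v1=v1[0];v2=v2[0]
    a=np.linalg.lstsq(np.c_[v1,-v2],c2-c1,rcond=None)[0]
    A=c1+a[0]*v1;B=c2+a[1]*v2
    return (A+B)/2,np.linalg.norm(A-B)
def big(m):
    cs,_=cv2.findContours(m.astype(np.uint8),cv2.RETR_EXTERNAL,cv2.CHAIN_APPROX_NONE)
    return max(cs,key=cv2.contourArea)
def tray(d):
    hsv=cv2.cvtColor(d["color"],cv2.COLOR_BGR2HSV)
    m=cv2.inRange(hsv,(105,120,40),(125,255,255))
    c=big(m);X=plane(d,c.reshape(-1,2),0.012)
    r=cv2.minAreaRect((X[:,:2]*1000).astype(np.float32))
    return m,c,r,cv2.boxPoints(r)
E
python3 - <<'E'
from h import *
for n in("top","side"):
    d=cam(n);m,c,r,b=tray(d);print(n,cv2.contourArea(c),r,b.tolist())
    h=cv2.cvtColor(d["color"],cv2.COLOR_BGR2HSV)
    o=cv2.inRange(h,(8,110,70),(28,255,255))
    cs,_=cv2.findContours(o,cv2.RETR_EXTERNAL,cv2.CHAIN_APPROX_NONE)
    print([(cv2.contourArea(k),cv2.boundingRect(k)) for k in cs if cv2.contourArea(k)>40])
    x0,y0,x1,y1=(210,110,390,300) if n=="top" else (150,130,370,280)
    cv2.imwrite(f"pics/{n}zoom.png",cv2.resize(d["color"][y0:y1,x0:x1],None,fx=3 if n=="top" else 3.6,fy=3 if n=="top" else 3.6,interpolation=cv2.INTER_CUBIC))
E
```

```text
top 1460.0 ((485.573974609375, 198.931640625), (88.66768646240234, 118.17198944091797), 10.958480834960938) [[430.8164367675781, 248.512451171875], [453.2806701660156, 132.49530029296875], [540.33154296875, 149.350830078125], [517.8673095703125, 265.36798095703125]]
[(264.5, (520, 345, 17, 33)), (416.5, (292, 247, 24, 44)), (168.5, (298, 232, 14, 16)), (177.5, (286, 183, 21, 21)), (355.0, (290, 149, 16, 33)), (792.5, (323, 118, 34, 33)), (1766.5, (20, 105, 29, 188)), (306.5, (0, 100, 11, 72)), (1866.0, (63, 99, 28, 189)), (1714.0, (48, 98, 28, 197)), (1580.0, (6, 93, 31, 193)), (1421.5, (0, 93, 25, 199)), (1908.0, (34, 86, 32, 201)), (3490.0, (524, 83, 36, 153))]
side 1356.0 ((484.1514587402344, 206.66171264648438), (86.17891693115234, 122.3934555053711), 11.649429321289062) [[429.5925598144531, 257.8971252441406], [454.3066101074219, 138.02481079101562], [538.7103271484375, 155.42630004882812], [513.996337890625, 275.2986145019531]]
[(115.0, (0, 411, 31, 9)), (2321.5, (0, 384, 135, 36)), (703.5, (293, 187, 58, 28)), (564.0, (210, 181, 56, 28)), (397.0, (193, 152, 31, 19)), (2512.5, (219, 63, 109, 35)), (1171.5, (451, 0, 36, 66)), (5849.0, (307, 0, 113, 61))]
```

```bash
ls pics
```

```text
side0.png
sidezoom.png
top0.png
topzoom.png
wrist0.png
```

View pics/topzoom.png

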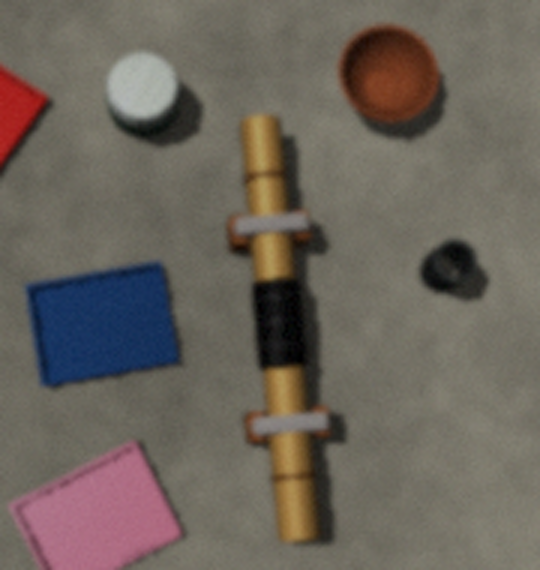

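View pics/sidezoom.png

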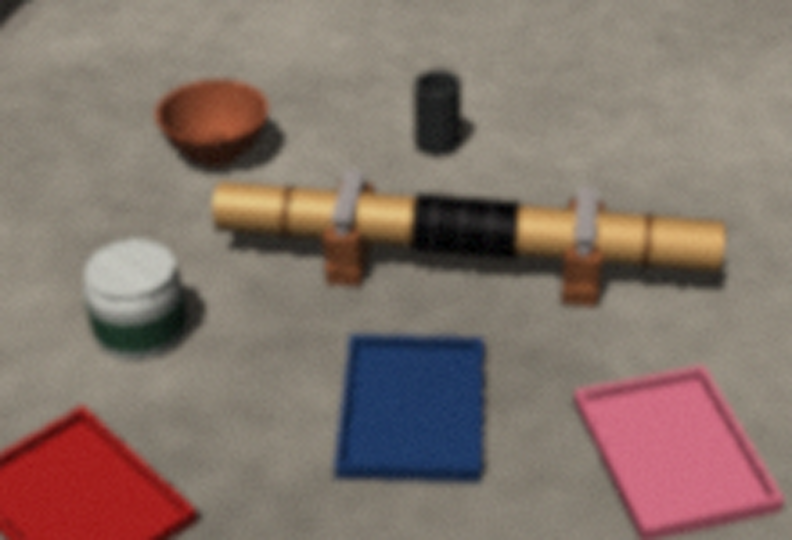

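Zoomed top view: the sleeve spans about x 253–305 and y 280–368. The tube ends are at (262,115) and (298,540), and the straps at (271,225) and (288,423). The side view agrees. Next I'll fit the tube frame from these.

```bash
cat >> h.py <<'E'
def tubefit(d,show=0):
    # top view: bamboo+sleeve silhouette on plane z=.037
    im=d["color"];h=cv2.cvtColor(im,cv2.COLOR_BGR2HSV)
    o=cv2.inRange(h,(12,90,70),(30,255,255));
    ys,xs=np.nonzero(o)
    X=plane(d,np.c_[xs,ys],0.037)[:,:2]
    return xs,ys,X
E
python3 - <<'E'
from h import *
d=cam("top")
print("cam centre",-d["R"].T@d["t"])
Z=lambda p:(p[0]/3+210-1/3,p[1]/3+110-1/3)
for n,p,z in [("far end",(262,115),.037),("near end",(298,541),.037),("sleeve",(279.5,324),.037),("sl far",(274,281),.037),("sl near",(284,367),.037),("strap far",(271,224),.057),("strap near",(288,423),.057),("tin",(144,88),.058),("bowl",(390,74),.042),("head",(450,263),.03)]:
    print(n,plane(d,[Z(p)],z)[0]*1000)
# bamboo mask
xs,ys,X=tubefit(d)
a=plane(d,[Z((262,115))],.037)[0,:2];b=plane(d,[Z((298,541))],.037)[0,:2]
u=(a-b)/np.linalg.norm(a-b);v=np.array([-u[1],u[0]])
s=(X-b)@u;w=(X-b)@v
for lo in range(-10,380,15):
    k=(s*1000>lo)&(s*1000<lo+15)&(abs(w)<.025)
    if k.sum()>5: print(lo,k.sum(),w[k].min()*1000,w[k].max()*1000,w[k].mean()*1000)
print(np.linalg.norm(a-b),np.degrees(np.arctan2(u[1],u[0])))
E
```

```text
cam centre [0.36356852 0.13504724 1.0048136 ]
far end [667.98983544  63.64546012  37.        ]
near end [303.95334771  31.07026048  37.        ]
sleeve [484.97775337  47.58347393  37.        ]
sl far [521.76992048  52.46420427  37.        ]
sl near [448.52627461  43.58110347  37.        ]
strap far [566.93258244  56.95266919  57.        ]
strap near [400.72903204  41.92939707  57.        ]
tin [682.93013544 166.07084174  58.        ]
bowl [706.85522017 -48.32498163  42.        ]
head [ 541.65116276 -101.20865565   30.        ]
-10 27 -12.870001730302539 14.71823206462163 -0.18676154631258238
5 77 -14.128241165209875 16.59976105059252 1.0551206883201762
20 79 -15.393727085370132 15.79297374397694 0.23525155068498654
35 78 -14.160736583479645 16.869001296514426 1.2914866376132694
50 76 -15.436802926047417 17.337349656296283 1.2729897218883002
65 79 -14.206282495362561 18.619091539615003 1.6776617814348902
80 58 -15.06335245342047 20.514028577301193 2.061933355178977
95 26 -24.362264332429906 23.702977161755847 2.6587140349614202
110 79 -24.581364396154772 17.857158063986226 0.9164154938535727
125 78 -14.336678398140299 17.239843724071406 1.481814515267739
140 28 -12.021563142983432 16.000315689436718 3.0507261129074275
215 49 -14.408839892129038 19.061338272362615 2.622536857038272
230 76 -13.184754361736601 20.566404073037603 3.445911976262001
245 81 -24.60767199093725 24.63778068708263 2.9767972444583566
275 62 -24.098193025519898 19.539507320243743 2.4225038319134375
290 75 -12.992619098442137 19.113747619929413 3.5792798297486357
305 71 -13.22043626300092 20.41452821316133 3.381349268802769
320 72 -13.141257524437123 19.344998279352996 3.716580348579692
335 78 -14.294778880432684 20.219436905144114 2.441222972433457
350 66 -12.608821015811545 19.57280488957846 3.55694156123226
0.36549105054441655 5.113398439993833
```

```bash
python3 - <<'E'
from h import *
R,p=pose();print(R.round(3),p)
for ang in (5.3+180,5.3-90,5.3,5.3+90):
    a=np.radians(ang)
    x=np.array([np.cos(a),np.sin(a),0]);y=np.array([0,0,-1.]);z=np.cross(x,y)
    Rt=np.c_[x,y,z]
    print(ang,Ro.from_matrix(R.T@Rt).as_rotvec(degrees=True).round(2), Ro.from_matrix(R.T@Rt).as_rotvec(degrees=True)/8)
print("move to (480,110,350) tool cm",R.T@(np.array([.45,.13,.36])-p)*100)
E
```

```text
[[-0.972 -0.     0.236]
 [-0.236  0.001 -0.972]
 [-0.    -1.    -0.001]] [ 0.13542175 -0.55866687  0.23102342]
185.3 [0.03 8.32 0.  ] [4.09720971e-03 1.04057362e+00 7.48641249e-05]
-84.7 [ 3.000e-02 -8.168e+01 -2.000e-02] [ 3.21269811e-03 -1.02094261e+01 -3.09740014e-03]
5.3 [ 0.0000e+00 -1.7168e+02 -5.0000e-02] [ 1.12355449e-04 -2.14594255e+01 -6.14905786e-03]
95.3 [3.000e-02 9.832e+01 3.000e-02] [3.22289127e-03 1.22905733e+01 3.34286054e-03]
move to (480,110,350) tool cm [-46.79518549 -12.86222719 -59.52594966]
```

```bash
python3 -m jog '[0,-4,-4.9,-4,0,-1,0, 0,-10,-4.9,-9,0,-2,0, 0,-15,-4.9,-15,0,-3,0, 0,-20,-4.9,-20,0,-4,0, 0,-24,-4.9,-26,0,-5,0, 0,-29,-4.9,-31,0,-6,0, 0,-34,-4.9,-36,0,-7,0, 0,-38,-4.9,-42,0,-8,0, 0,-43,-4.9,-47,0,-9,0, 0,-47,-4.9,-52,0,-10,0, 120,-49,-4.9,-55,0,-10.2,0, 120,-49,-4.9,-55,0,-10.2,0]'
```

```text
clock: 1.8
position: [0.4813, 0.0901, 0.2805]
ee_rot: [0.523, -0.522, 0.476, -0.477]
contact_force: [0.5, -0.8, -0.0]
width: 0.0515
```

```bash
python3 -m jog '[120,0,0,0,0,0,0]'; python3 - <<'E'
from h import *
R,p=pose();print(R.round(4),p,get_state()["width"])
d=cam("wrist");cv2.imwrite("pics/w1.png",d["color"]);np.savez("w1.npz",**d)
d=cam("top");cv2.imwrite("pics/top1.png",d["color"])
E
```

```text
clock: 1.92
position: [0.4818, 0.0919, 0.2798]
ee_rot: [0.524, -0.523, 0.475, -0.475]
contact_force: [-0.3, -0.9, 0.5]
width: 0.045
[[ 9.750e-02  1.000e-04  9.952e-01]
 [-9.952e-01  1.400e-03  9.750e-02]
 [-1.400e-03 -1.000e+00  2.000e-04]] [0.48176388 0.09191743 0.27982854] 0.04504387886064294
```

View pics/w1.png

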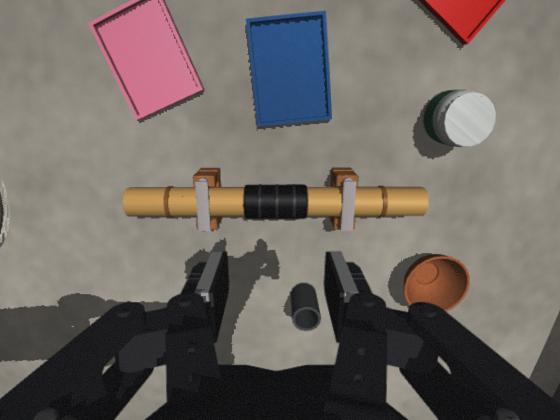

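Wrist view: the tray spans (247–331, 12–128) and the tube lies level along row 202, with the sleeve at columns 244–308. The straps are at columns 202 and 348. Everything is visible and unoccluded.

```bash
cat >> h.py <<'E'
def wristmeas(d):
    m,c,r,b=tray(d)
    h=cv2.cvtColor(d["color"],cv2.COLOR_BGR2HSV)
    o=cv2.inRange(h,(14,110,110),(28,255,255));o[:170]=0;o[240:]=0
    pts=[]
    top,bot=[],[]
    for x in range(0,560):
        ys=np.nonzero(o[:,x])[0]
        if len(ys)>15: top.append((x,ys.min()));bot.append((x,ys.max()+1))
    return r,b,np.array(top),np.array(bot)
E
python3 - <<'E'
from h import *
d=dict(np.load("w1.npz"))
m,c,r,b=tray(d);print(r,b.tolist())
g=cv2.cvtColor(d["color"],cv2.COLOR_BGR2GRAY);h=cv2.cvtColor(d["color"],cv2.COLOR_BGR2HSV)
print(h[202,100:440:4].tolist())
r,b,t,bo=wristmeas(d)
print(t[::12].tolist(),bo[::12].tolist(),t[0],t[-1])
for row in (195,202,208): print(row,[(x,int(g[row,x])) for x in list(range(238,252))+list(range(300,316))])
E
```

```text
((487.058837890625, 199.8123321533203), (89.40386962890625, 119.60961151123047), 11.308147430419922) [[431.4978332519531, 249.69073486328125], [454.9515686035156, 132.4031219482422], [542.619873046875, 149.93392944335938], [519.1661376953125, 267.2215576171875]]
[[21, 25, 144], [23, 23, 144], [20, 26, 148], [20, 27, 143], [19, 25, 144], [18, 23, 144], [18, 139, 193], [18, 141, 193], [17, 138, 194], [18, 138, 192], [18, 139, 194], [18, 141, 193], [18, 141, 192], [17, 139, 196], [18, 137, 194], [18, 137, 195], [15, 157, 133], [18, 138, 175], [18, 137, 196], [18, 137, 197], [18, 136, 197], [18, 136, 197], [18, 138, 198], [18, 135, 198], [16, 76, 177], [4, 13, 159], [4, 11, 160], [7, 22, 154], [18, 134, 201], [18, 134, 201], [18, 133, 202], [18, 135, 202], [18, 134, 202], [18, 134, 203], [18, 132, 203], [18, 133, 205], [14, 91, 42], [0, 5, 49], [0, 11, 48], [150, 11, 47], [135, 7, 69], [0, 0, 47], [135, 20, 51], [15, 10, 50], [150, 10, 78], [140, 15, 52], [120, 5, 49], [120, 15, 50], [165, 19, 55], [140, 14, 54], [150, 15, 52], [15, 10, 51], [18, 131, 166], [18, 129, 209], [18, 130, 210]
[... 1272 characters left out ...]
9)]
202 [(238, 166), (239, 166), (240, 168), (241, 169), (242, 152), (243, 102), (244, 36), (245, 41), (246, 47), (247, 48), (248, 48), (249, 49), (250, 51), (251, 44), (300, 50), (301, 50), (302, 49), (303, 50), (304, 50), (305, 49), (306, 41), (307, 67), (308, 136), (309, 172), (310, 175), (311, 173), (312, 172), (313, 172), (314, 173), (315, 171)]
208 [(238, 141), (239, 141), (240, 140), (241, 142), (242, 132), (243, 92), (244, 34), (245, 18), (246, 20), (247, 22), (248, 20), (249, 19), (250, 23), (251, 25), (300, 20), (301, 27), (302, 25), (303, 21), (304, 24), (305, 20), (306, 30), (307, 67), (308, 118), (309, 141), (310, 143), (311, 142), (312, 142), (313, 141), (314, 143), (315, 141)]
```

```bash
python3 - <<'E'
from h import *
d=dict(np.load("w1.npz"))
q={"end-":(123.5,201),"end+":(426.5,201),"sl-":(243.3,201),"sl+":(307.7,201)}
P={k:plane(d,[v],.037)[0]*1000 for k,v in q.items()};print(P)
a,b=P["end-"][:2],P["end+"][:2];print("len",np.linalg.norm(b-a),"sleeve",np.linalg.norm(P["sl+"]-P["sl-"]),"mid ends",(a+b)/2,"mid sl",(P["sl-"]+P["sl+"])[:2]/2)
th=np.arctan2(*(b-a)[::-1]);print(np.degrees(th))
C=(P["sl-"]+P["sl+"])[:2]/2
# saddle edges in the top dark/gray at z=.057: straps
for s in (202.5,348): print(plane(d,[(s,204)],.057)[0]*1000)
r=tray(d)[2]
u=np.array([np.cos(th),np.sin(th)]);v=np.array([-u[1],u[0]])
e=np.array(r[0])-C;print("tray in tube",e@u,e@v,r[2]-np.degrees(th))
E
```

```text
{'end-': array([299.90882066,  29.99037123,  37.        ]), 'end+': array([669.28277052,  66.18502541,  37.        ]), 'sl-': array([446.53031161,  44.3337351 ,  37.        ]), 'sl+': array([523.93316093,  51.91845385,  37.        ])}
len 371.1430557455514 sleeve 77.77357547358798 mid ends [484.59579559  48.08769832] mid sl [485.23173627  48.12609448]
5.596500352481776
[401.35180761  42.51643987  57.        ]
[568.07659558  58.85383865  57.        ]
tray in tube 16.6111545493251 150.7850209576155 5.711647077938146
```

```bash
python3 -m jog '[120,-3,0,2,0,1.25,0, 120,-6,2,5,0,2.5,0, 120,-9,5,8,0,3.75,0, 120,-10.6,8,9.9,0,5,0, 120,-10.6,11,9.9,0,6.25,0, 120,-10.6,14,9.9,0,7.5,0, 120,-10.6,16,9.9,0,8.75,0, 120,-10.6,18,9.9,0,10,0, 120,-10.6,20,9.9,0,11.25,0, 120,-10.6,22,9.9,0,11.25,0, 120,-10.6,23,9.9,0,11.25,0, 120,-10.6,23,9.9,0,11.25,0]'; python3 - <<'E'
from h import *
R,p=pose();print(R.round(4),p,get_state()["width"])
d=cam("wrist");cv2.imwrite("pics/w2.png",d["color"])
d=cam("side");cv2.imwrite("pics/s2.png",cv2.resize(d["color"][130:290,130:370],None,fx=3,fy=3))
E
```

```text
clock: 3.52
position: [0.5693, 0.2012, 0.05]
ee_rot: [-0.031, 0.032, -0.706, 0.707]
contact_force: [-0.2, 0.1, -0.3]
width: 0.0454
[[-9.96e-01 -1.20e-03  8.95e-02]
 [-8.95e-02 -6.00e-04 -9.96e-01]
 [ 1.30e-03 -1.00e+00  5.00e-04]] [0.56932061 0.2012074  0.04998351] 0.04541494309527913
```

View pics/w2.png

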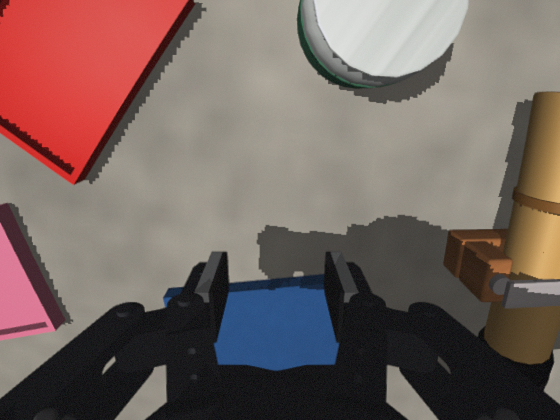

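View pics/s2.png

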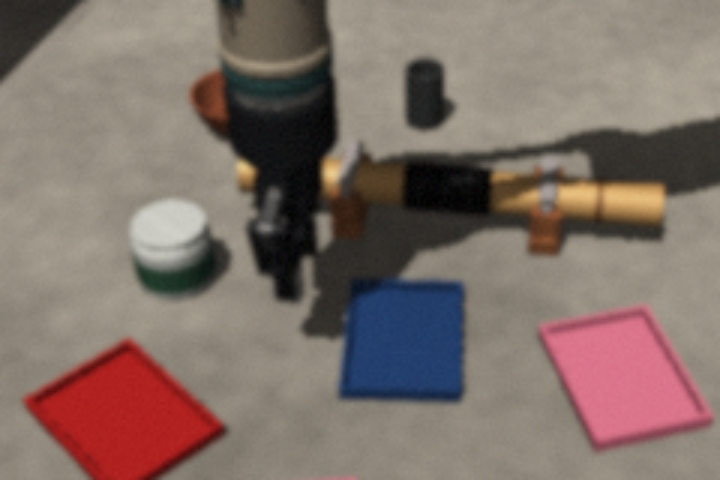

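The wrist view shows the tray's far edge at about row 290, beneath and ahead of both fingertips. The side view shows the fingers clear of the tin and saddle. Next I go down and push sideways.

```bash
python3 -m jog '[120,0,2,0,0,0,0, 120,0,4,0,0,0,0, 120,0,4.6,0,0,0,0, 120,0,4.6,0,0,0,0, 120,0,4.6,0,0,0,0]'; python3 -m jog '[120,0.5,0,0,0,0,0, 120,1,0,0,0,0,0, 120,1.5,0,0,0,0,0, 120,2,0,0,0,0,0, 120,2.4,0,0,0,0,0, 120,2.8,0,0,0,0,0, 120,3.2,0,0,0,0,0, 120,3.5,0,0,0,0,0, 120,3.8,0,0,0,0,0, 120,4.0,0,0,0,0,0,120,4.0,0,0,0,0,0]';  python3 - <<'E'
from h import *
R,p=pose();print(R.round(4),p,get_state()["width"])
u=np.array([.9952,.0975]);v=np.array([-.0975,.9952]);C=np.array([485.2,48.1])
e=p[:2]*1000-C;print(e@u,e@v)
d=cam("top");cv2.imwrite("pics/t3.png",d["color"][100:300,200:380].repeat(3,0).repeat(3,1));r=tray(d)[2];print(r)
d=cam("side");cv2.imwrite("pics/s3.png",cv2.resize(d["color"][130:290,130:370],None,fx=3,fy=3))
E
```

```text
clock: 4.25
position: [0.5704, 0.2028, 0.0053]
ee_rot: [0.033, -0.032, 0.706, -0.706]
contact_force: [-0.2, 0.5, -0.9]
width: 0.0454
clock: 5.62
position: [0.5295, 0.199, 0.0043]
ee_rot: [0.032, -0.032, 0.706, -0.706]
contact_force: [0.1, -0.2, -0.5]
width: 0.045
[[-9.959e-01 -4.000e-04  9.090e-02]
 [-9.090e-02  0.000e+00 -9.959e-01]
 [ 4.000e-04 -1.000e+00 -0.000e+00]] [0.5294664  0.19902817 0.00427987] 0.04501126444157672
58.76941864757826 145.8877428894244
((494.7285461425781, 219.36122131347656), (31.41884422302246, 88.4122085571289), 1.024377465248108)
```

View pics/s3.png

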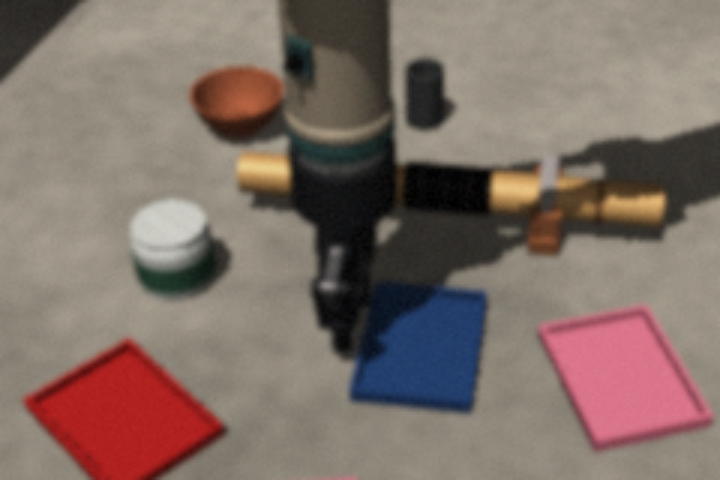

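View pics/t3.png

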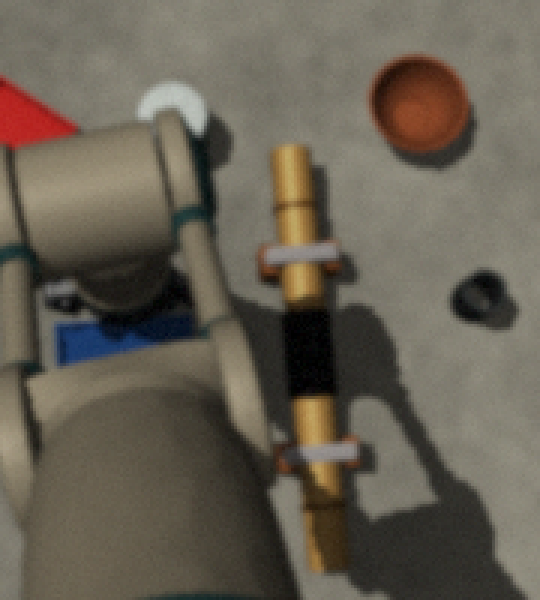

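```bash
python3 -m jog '[120,0.2,0,0,0,0,0, 120,0.3,0,0,0,0,0, 120,0.3,0,0,0,0,0, 120,-1,0,0,0,0,0, 120,-2.5,0,0,0,0,0, 120,-3,-4,0,0,0,0, 120,-3,-9,0,0,0,0, 120,-3,-14,0,0,0,0, 120,-3,-16,0,0,0,0,120,-3,-16,0,0,0,0]'; python3 - <<'E'
from h import *
R,p=pose();print(p)
a=np.radians(-84.4)
Rt=np.c_[[np.cos(a),np.sin(a),0],[0,0,-1.],[-np.sin(a),np.cos(a),0]];
x=Rt[:,0];Rt[:,2]=np.cross(x,[0,0,-1])
print((R.T@(np.array([.481,.092,.28])-p)*100).round(2),Ro.from_matrix(R.T@Rt).as_rotvec(degrees=True)/8)
E
```

```text
clock: 6.98
position: [0.5618, 0.2021, 0.1663]
ee_rot: [0.034, -0.03, 0.707, -0.706]
contact_force: [0.6, 0.9, -1.4]
width: 0.045
[0.56179622 0.20205362 0.16631492]
[  8.99 -11.42  10.22] [ -0.0243443  -11.29769277  -0.03068516]
```

```bash
python3 -m jog '[120,1,-2,1,0,-1.25,0, 120,2,-4,2,0,-2.5,0, 120,3,-6,3,0,-3.75,0, 120,4,-8,4,0,-5,0, 120,5,-10,5,0,-6.25,0, 120,6,-11.4,6,0,-7.5,0, 120,7,-11.4,7,0,-8.75,0, 120,8,-11.4,8,0,-10,0, 120,9,-11.4,10,0,-11.3,0, 120,9,-11.4,10.2,0,-11.3,0, 120,9,-11.4,10.2,0,-11.3,0, 120,9,-11.4,10.2,0,-11.3,0]'; cat >> h.py <<'E'
def tubew(d):
    r,b,t,bo=wristmeas(d)
    h=cv2.cvtColor(d["color"],cv2.COLOR_BGR2HSV)
    ft=np.polyfit(t[:,0],t[:,1],1);k=abs(np.polyval(ft,t[:,0])-t[:,1])<1.5;ft=np.polyfit(t[k,0],t[k,1],1)
    fb=np.polyfit(bo[:,0],bo[:,1],1);k=abs(np.polyval(fb,bo[:,0])-bo[:,1])<1.5;fb=np.polyfit(bo[k,0],bo[k,1],1)
    mid=(ft+fb)/2-np.array([0,.5])
    x0,x1=t[0,0],t[-1,0]
    P=plane(d,[(x0-.5,np.polyval(mid,x0)),(x1+.5,np.polyval(mid,x1))],.037)[:,:2]*1000
    th=np.arctan2(*(P[1]-P[0])[::-1])
    # sleeve: dark run along the mid line
    g=cv2.cvtColor(d["color"],cv2.COLOR_BGR2GRAY)
    xs=np.arange(x0,x1);row=np.array([g[int(round(np.polyval(mid,x))),x] for x in xs])
    k=xs[(row<85)&(abs(xs-(x0+x1)/2)<50)]
    sc=(k.min()+k.max())/2;C=plane(d,[(sc,np.polyval(mid,sc))],.037)[0,:2]*1000
    u=np.array([np.cos(th),np.sin(th)]);v=np.array([-u[1],u[0]])
    a=r[2]-np.degrees(th);a=(a+45)%90-45
    print("tube C",C,"deg",np.degrees(th),"ends mid",P.mean(0),"sl px",k.min(),k.max())
    e=np.array(r[0])-C
    print("tray",r,"in tube x,y,deg",e@u,e@v,a)
    return C,u,v
E
python3 - <<'E'
from h import *
R,p=pose();print(R.round(4),p)
d=cam("wrist");cv2.imwrite("pics/w4.png",d["color"]);tubew(d)
E
```

```text
clock: 8.48
position: [0.4797, 0.0925, 0.2778]
ee_rot: [-0.524, 0.524, -0.475, 0.475]
contact_force: [0.9, 0.3, -1.6]
width: 0.0453
[[ 9.710e-02 -7.000e-04  9.953e-01]
 [-9.953e-01  3.000e-04  9.710e-02]
 [-4.000e-04 -1.000e+00 -7.000e-04]] [0.47965724 0.09245715 0.27779201]
tube C [484.77246499  48.07351426] deg 5.637665511754155 ends mid [484.75210083  48.0795854 ] sl px 245 309
tray ((469.4326171875, 203.23904418945312), (89.46678924560547, 118.08573150634766), 5.531365394592285) in tube x,y,deg -0.022633420292212214 155.92194232105237 -0.10630011716187227
```

View pics/w4.png

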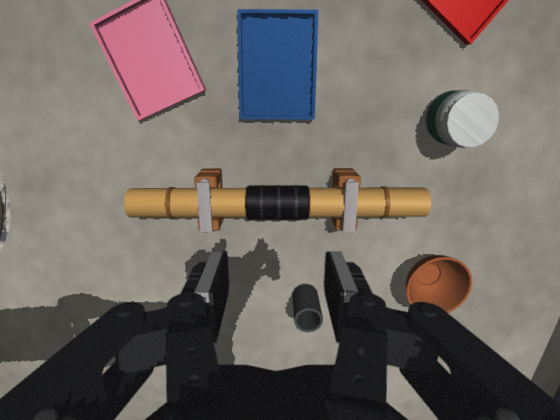

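The tray is now centred on the passage (x 0.0 mm) and square to the tube (−0.1°). Next I go round to its +y edge.

```bash
python3 -m jog '[120,-4,2,0,0,0,0, 120,-8,5,0,0,0,0, 120,-12,8,0,0,0,0, 120,-16,11,0,0,0,0, 120,-20,14,0,0,0,0, 120,-20,18,0,0,0,0, 120,-20,22,0,0,0,0, 120,-20,23,0,0,0,0, 120,-20,23,0,0,0,0,120,-20,23,0,0,0,0]'; python3 - <<'E'
from h import *
R,p=pose();print(R.round(4),p)
t=np.radians(5.64);u=np.array([np.cos(t),np.sin(t)]);v=np.array([-u[1],u[0]]);e=p[:2]*1000-[484.8,48.1];print(e@u,e@v,np.degrees(np.arctan2(R[1,2],R[0,2])))
d=cam("wrist");cv2.imwrite("pics/w5.png",d["color"])
d=cam("side");cv2.imwrite("pics/s5.png",cv2.resize(d["color"][130:330,130:370],None,fx=3,fy=3))
E
```

```text
clock: 9.78
position: [0.4611, 0.2915, 0.0498]
ee_rot: [0.525, -0.523, 0.474, -0.475]
contact_force: [0.1, 0.1, -0.0]
width: 0.045
[[ 0.0976  0.003   0.9952]
 [-0.9952  0.0013  0.0976]
 [-0.001  -1.      0.0031]] [0.46111344 0.29154507 0.04981727]
0.35332504760128164 244.59441558209562 5.603494190479726
```

View pics/w5.png

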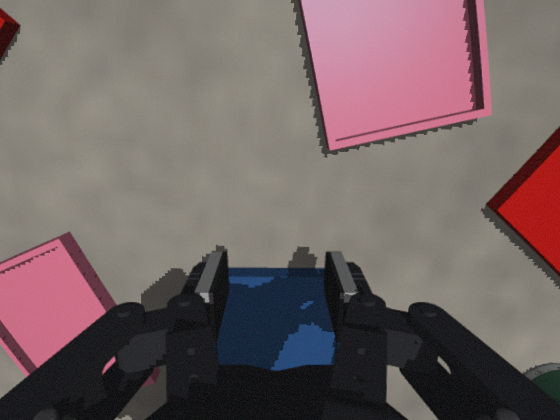

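View pics/s5.png

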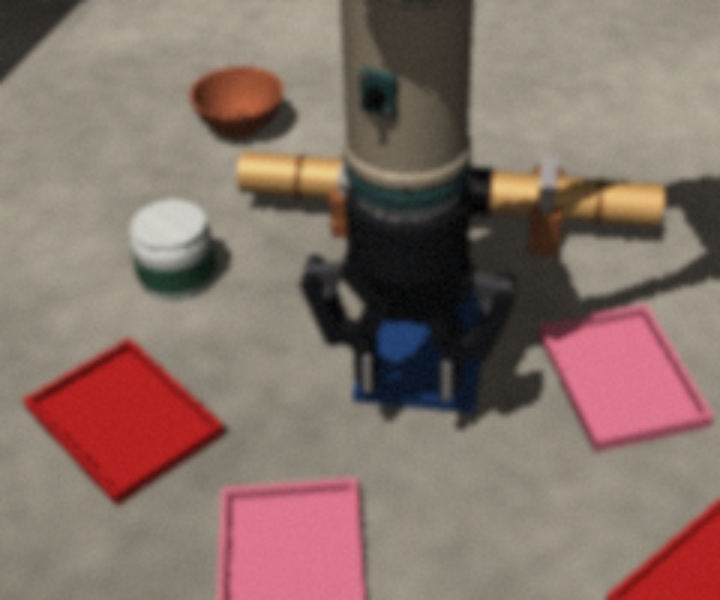

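The wrist view shows the tray's near edge at row 268, just ahead of both fingertips, and the pink tray clear behind at rows up to 155. The side view shows the fingers spread evenly across the tray's near edge. Next I go down and push, stopping short of the final position.

```bash
python3 -m jog '[120,0,2,0,0,0,0, 120,0,4,0,0,0,0, 120,0,4.6,0,0,0,0, 120,0,4.6,0,0,0,0, 120,0,4.6,0,0,0,0,120,1,4.6,0,0,0,0,120,1.8,4.6,0,0,0,0]'; python3 -m jog '[120,0.6,0,0,0,0,0, 120,1.2,0,0,0,0,0, 120,1.8,0,0,0,0,0, 120,2.4,0,0,0,0,0, 120,3,0,0,0,0,0, 120,3.6,0,0,0,0,0, 120,4.2,0,0,0,0,0, 120,4.8,0,0,0,0,0, 120,5.4,0,0,0,0,0, 120,6.0,0,0,0,0,0,120,6.5,0,0,0,0,0,120,7,0,0,0,0,0]';  python3 - <<'E'
from h import *
R,p=pose();print(p)
t=np.radians(5.64);u=np.array([np.cos(t),np.sin(t)]);v=np.array([-u[1],u[0]]);e=p[:2]*1000-[484.8,48.1];print(e@u,e@v,np.degrees(np.arctan2(R[1,2],R[0,2])))
d=cam("side");cv2.imwrite("pics/s6.png",cv2.resize(d["color"][130:330,130:370],None,fx=3,fy=3))
E
```

```text
clock: 10.75
position: [0.4616, 0.2726, 0.0027]
ee_rot: [0.524, -0.524, 0.475, -0.475]
contact_force: [-0.5, 1.9, 0.6]
width: 0.045
clock: 12.25
position: [0.4683, 0.203, 0.0022]
ee_rot: [-0.524, 0.524, -0.475, 0.475]
contact_force: [-0.0, 2.3, 2.2]
width: 0.0453
[0.46832496 0.20301681 0.00223543]
-1.1704161536170883 155.78599567456385 5.62250650450346
```

View pics/s6.png

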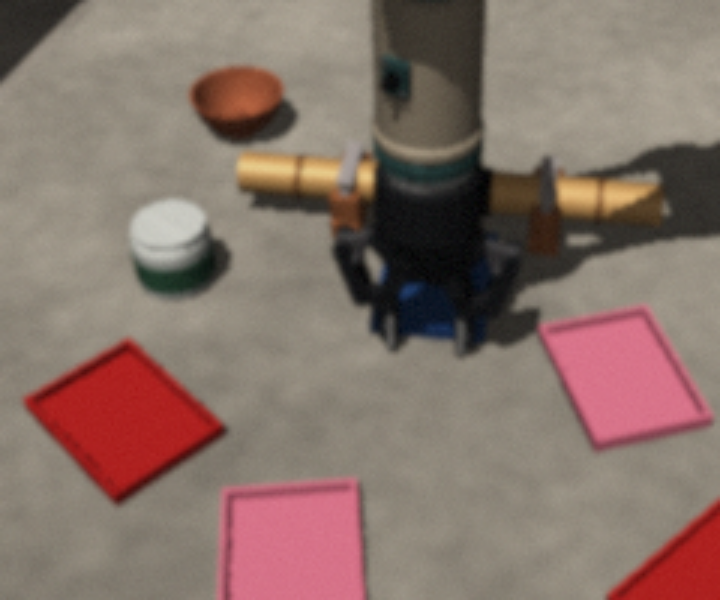

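```bash
python3 -m jog '[120,0.6,-0.05,0.02,0,0,0, 120,1.2,-0.1,0.04,0,0,0, 120,1.8,-0.1,0.06,0,0,0, 120,2.4,-0.1,0.08,0,0,0, 120,3,-0.1,0.1,0,0,0, 120,3.6,-0.1,0.1,0,0,0, 120,4.2,-0.1,0.1,0,0,0, 120,4.8,-0.1,0.1,0,0,0, 120,5.4,-0.1,0.1,0,0,0, 120,5.9,-0.1,0.1,0,0,0,120,6.3,-0.1,0.1,0,0,0,120,6.5,-0.1,0.1,0,0,0]';  python3 - <<'E'
from h import *
R,p=pose();print(p)
t=np.radians(5.64);u=np.array([np.cos(t),np.sin(t)]);v=np.array([-u[1],u[0]]);e=p[:2]*1000-[484.8,48.1];print(e@u,e@v,np.degrees(np.arctan2(R[1,2],R[0,2])))
d=cam("side");cv2.imwrite("pics/s7.png",cv2.resize(d["color"][130:330,130:370],None,fx=3,fy=3))
d=cam("top");cv2.imwrite("pics/t7.png",d["color"][100:300,200:380].repeat(3,0).repeat(3,1))
E
```

```text
clock: 13.8
position: [0.4758, 0.1386, 0.0033]
ee_rot: [-0.524, 0.524, -0.475, 0.475]
contact_force: [0.4, 0.7, -0.4]
width: 0.0453
[0.47575572 0.13857571 0.00325603]
-0.10875914646331503 90.92657304461585 5.611528994606028
```

View pics/s7.png

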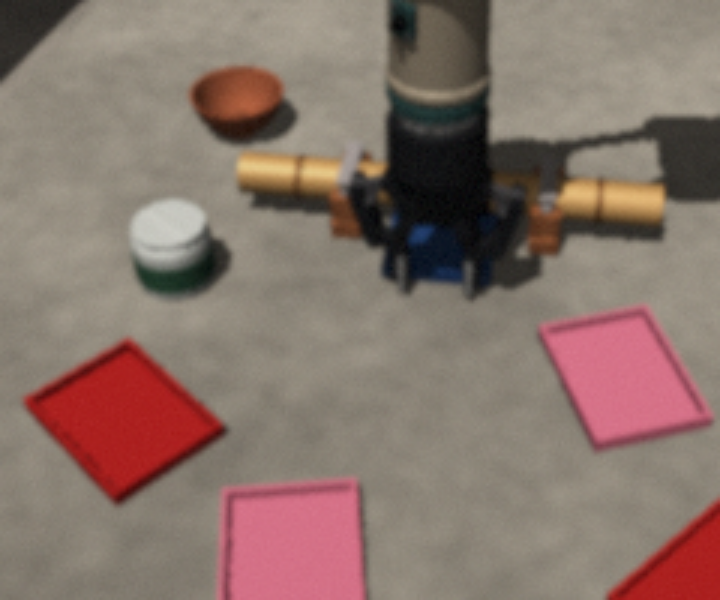

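View pics/t7.png

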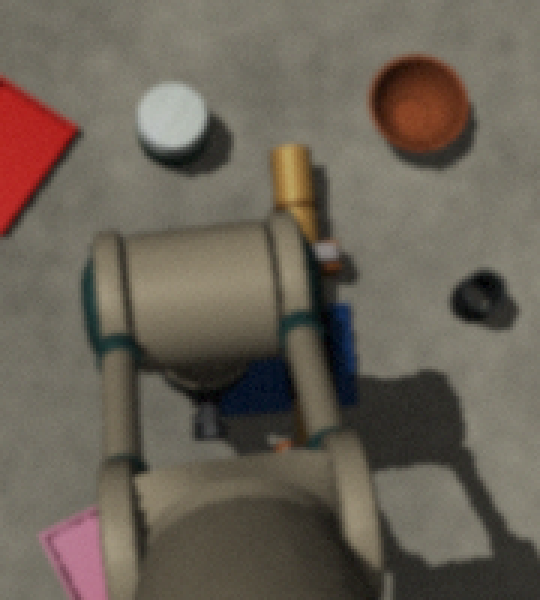

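Both views show the tray going squarely between the saddles, with its far end already out past the tube at about (350,350) in the zoomed top view. I'll push on, stop just short, then back off and look.

```bash
python3 -m jog '[120,0.5,0,0,0,0,0, 120,1,0,0,0,0,0, 120,1.4,0,0,0,0,0, 120,1.65,0,0,0,0,0, 120,1.8,0,0,0,0,0, 120,1.8,0,0,0,0,0]'; python3 -m jog '[120,-1,0,0,0,0,0, 120,-3,0,0,0,0,0, 120,-5,-4,0,0,0,0,120,-5,-10,0,0,0,0, 120,-5,-16,0,0,0,0, 120,-5,-22,0,0,0,0,120,-1,-27.5,0,0,0,0,120,2.5,-27.5,0,0,0,0,120,2.5,-27.5,0,0,0,0,120,2.5,-27.5,0,0,0,0]';  python3 - <<'E'
from h import *
R,p=pose();print(p)
d=cam("wrist");cv2.imwrite("pics/w8.png",d["color"]);np.savez("w8.npz",**d)
try: tubew(d)
except Exception as e: print(e)
d=cam("top");cv2.imwrite("pics/t8.png",d["color"][100:300,200:380].repeat(3,0).repeat(3,1))
E
```

```text
clock: 14.65
position: [0.4775, 0.1206, 0.0033]
ee_rot: [-0.524, 0.524, -0.475, 0.475]
contact_force: [0.6, -0.4, -0.0]
width: 0.0455
clock: 15.9
position: [0.4793, 0.0967, 0.2777]
ee_rot: [-0.524, 0.524, -0.475, 0.474]
contact_force: [-0.0, 0.8, 0.1]
width: 0.045
[0.47933478 0.09669403 0.27769419]
tube C [484.71771809  48.38005882] deg 5.599745702786609 ends mid [485.31547298  48.38511496] sl px 245 309
tray ((482.36663818359375, 84.4630126953125), (88.9458999633789, 48.273929595947266), 5.646533012390137) in tube x,y,deg 1.1810597270559005 36.1401748045958 0.0467873096035305
```

View pics/w8.png

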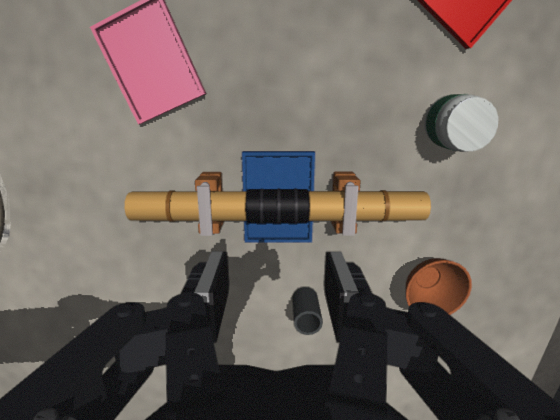

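Wrist view: the tray spans (242–315, 151–243) and passes squarely under the sleeve (columns 245–309), sticking out on both sides. I'll merge both visible parts to measure it.

```bash
cat >> h.py <<'E'
def full(d,box):
    x0,y0,x1,y1=box
    hsv=cv2.cvtColor(d["color"],cv2.COLOR_BGR2HSV)
    m=cv2.inRange(hsv,(105,120,40),(125,255,255))
    k=np.zeros_like(m);k[y0:y1,x0:x1]=m[y0:y1,x0:x1]
    ys,xs=np.nonzero(k);X=plane(d,np.c_[xs,ys],.012)[:,:2]*1000
    return cv2.minAreaRect(X.astype(np.float32)),xs,ys
E
python3 - <<'E'
from h import *
d=dict(np.load("w8.npz"))
r,xs,ys=full(d,(225,140,330,250));print(r)
C=np.array([484.9,48.2]);t=np.radians(5.62);u=np.array([np.cos(t),np.sin(t)]);v=np.array([-u[1],u[0]])
e=np.array(r[0])-C;print("in tube",e@u,e@v,r[2]-5.62)
d=cam("top");r,xs,ys=full(d,(200,100,400,300));print("top",r,(np.array(r[0])-C)@u,(np.array(r[0])-C)@v)
E
```

```text
((485.8270263671875, 49.4639778137207), (88.9458999633789, 118.61328887939453), 5.646533012390137)
in tube 1.046352126290928 1.16711825743817 0.026533012390136612
top ((484.7077331542969, 48.647125244140625), (87.95413970947266, 116.73167419433594), 5.600042343139648) -0.14755556565410308 0.4638047853881298
```

View pics/t8.png

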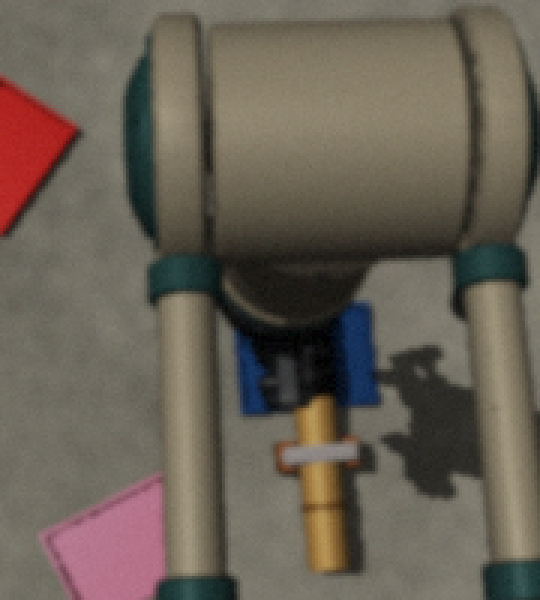

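```bash
python3 -m jog '[120,-5,-2,0,0,0,0, 120,-10,-3,0,0,0,0, 120,-15,-3,0,0,0,0, 120,-20,-3,0,0,0,0, 120,-20,-3,0,0,0,0, 120,-20,-3,0,0,0,0,120,-20,-3,0,0,0,0,120,-20,-3,0,0,0,0]';  python3 - <<'E'
from h import *
s=get_state();print(s["position"],abs(s["qd"]).max(),s["clock"])
C=np.array([484.9,48.2]);t=np.radians(5.62);u=np.array([np.cos(t),np.sin(t)]);v=np.array([-u[1],u[0]])
d=cam("top");cv2.imwrite("pics/t9.png",d["color"][100:300,200:380].repeat(3,0).repeat(3,1))
r,xs,ys=full(d,(200,100,400,300));print("top",r,(np.array(r[0])-C)@u,(np.array(r[0])-C)@v)
d=cam("side");cv2.imwrite("pics/s9.png",cv2.resize(d["color"][130:330,130:370],None,fx=3,fy=3))
E
```

```text
clock: 17.05
position: [0.4605, 0.2941, 0.3084]
ee_rot: [-0.524, 0.524, -0.475, 0.475]
contact_force: [-0.0, -0.7, -0.5]
width: 0.0454
[0.46054062 0.29411182 0.3083531 ] 0.0036461354784511494 17.05
top ((484.1431579589844, 49.378231048583984), (88.04737854003906, 118.16770935058594), 5.4102911949157715) -0.637819597944118 1.2466853810702903
```

View pics/t9.png

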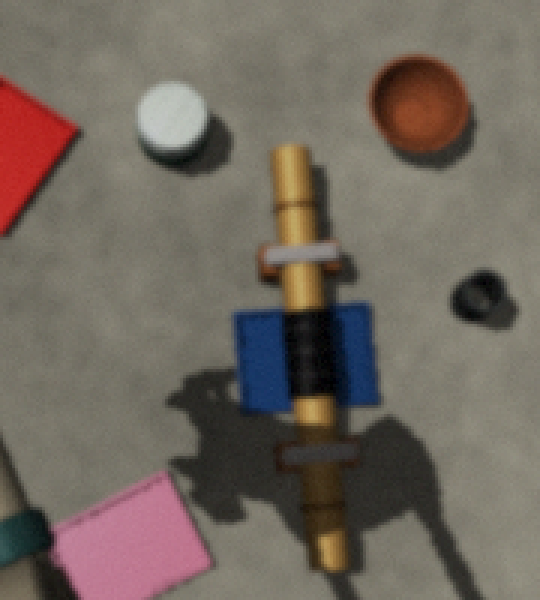

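View pics/s9.png

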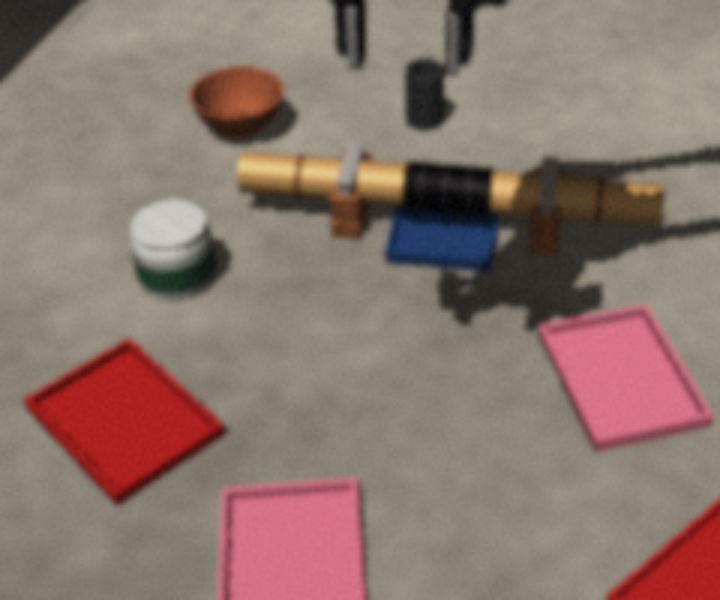

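Top view: the tray, (235–380, 303–412) in the zoom, is centred under the sleeve at (313,353). The tin, bowl and steel tube piece are where they were, and the arm is clear. Handing in.

```bash
python3 -c "
from rig import *
print(sign_off())"
```

```text
the job is handed in; nothing more can be done
None
```

The blue tray is flat on the bench under the sleeve, between the saddles, and the job is handed in at about 17 s of the 64 s allowed.

**What I did:** I pushed the tray sideways with both fingertips, about 17 mm, which lined it up with the passage and squared it. I then pushed it about 155 mm along the bench, backed the fingers off and raised the arm clear.

**Last checks:**
- **Centring:** the tray's middle measured about 1 mm from the sleeve's middle in each direction. The wrist camera gave +1.0 mm along the tube and +1.2 mm across it; the final top view gave −0.6 mm and +1.2 mm. The disagreement along the tube is within the 2 mm calibration.
- **Squareness:** the tray was 0.03° off square by the wrist camera and 0.2° off by the final top view.
- **Surroundings:** the tin, bowl and steel tube piece show no visible movement in the last pictures; I did not measure their positions again. I saw no contact with the tube. The wrist force read at the end of each move never exceeded about 3 N.

No check failed.

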